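# Set the light-sensor test box to half light and hold it

## Robot

A 7-joint arm with a two-finger parallel gripper is mounted at the origin on the work surface. World frame = base frame: x ahead of the robot, y to its left, z up, the work surface at z = 0. Lengths are in m, angles in rad, forces in N, time in s.
With the tool pointing down it reaches from about 0.4 to 0.875 m from the base axis. Payload 19.3 kg.
Tool frame: the origin (TCP) lies midway between the tips of the shut fingers; the grasp point (between the pads) lies 19 mm behind it; z points along the fingers, y is the direction in which the jaws open and shut (so a half turn about z gives the same grasp; the last joint's range is limited). The gripper opens to 85 mm and grips with 20 to 120 N. Pads are 22 mm wide; open, the fingers measure 114 mm over their backs; the gripper's body (76 mm by 85 mm) begins 54 mm behind the grasp point. The pads swing forward as they close: fully open they stand 13 mm farther back than shut.
Start: joints at [-1.289, 0.521, -0.036, 1.599, 0.021, 1.021, -0.113], TCP at [0.215, 0.587, 0.231] pointing down, gripper open.
Joint ranges: [-2.91, 2.91], [-0.3, 2.13], [-1.5, 1.42], [0.17, 2.43], [-1.26, 4.41], [0.16, 1.93], [-2.52, 2.52]. Speed limits (rad/s): [1.89, 1.89, 2.39, 2.39, 3.01, 3.01, 3.01].

## Interface

Orientations are given as [roll, pitch, yaw] about the fixed x, y, z axes, in that order (R = Rz(yaw) Ry(pitch) Rx(roll)).
In Python, from workcell import bot gives the robot as it stands.
- The arm moves only by the tool servo_tool, never from a script. Its argument "plan" is a list of rows, each a list of 5 numbers: the shift along the world's x, y, z in mm, then the turn about the world's z in rad, then the gripper's target within -1 to 1 (shut at 1, half-way at 0, fully open at -1). In form: [[tx, ty, tz, yaw, jaw], ...]. A call has exactly 10 rows; each row is the pose to reach, as a shift and turn from the pose commanded when the call began; what a row does not reach only later rows make up. A row lasts 1/12 s, in which the tool goes at most 41.7 mm and 7.16 degrees, less where a joint would pass 70% of its speed; a pose out of reach is approached as far as the arm can. A call with a gripper value outside its range is refused whole. The fingers move at their own pace and stop on an object; "squeeze" is the grip in N (left out, the last holds). Time passes only in rows, so rows that repeat a pose let the fingers close, or fill a call up. It gives the time, the measured TCP pose, the force and the opening at its end, in the units of the state.
- bot.observe(): the state, without advancing time (a new reading comes with each control period).
- bot.grab_frame(name): name is "scene" or "top"; returns the picture (400x640x3 uint8, blue, green, red); there is no depth.
- bot.calibration(name): a dict with "fx", "fy", "cx", "cy" (pixels), "T" (4x4, takes a point from camera to world coordinates). Camera axes: x right, y down, z forward; pixel columns grow to the right and rows downward; lengths in m; the calibration is good to about 2 mm. A picture is of the moment at which its call begins. calibration takes no time and is no camera call.
- bot.job_done(): hands the job in, once; it reports no verdict.
The state is a dict: "clock": time; "qpos": joint angles; "qd": joint speeds; "joint_efforts": joint torques, N m; "position": TCP position; "tool_rot": TCP orientation; "force": force on the tool from outside, world axes, zero at the start; "moment": the same for the moment, N m; "grip_width": finger opening in m.
Only numpy, scipy, OpenCV 4.12 (cv2) and the standard library are available. Lean on these libraries where they do the work, as an engineer would, in place of code of your own. Each camera call takes 0.05 s, during which the arm holds its last target.

## Task

On the light-sensor test box, first slide the black cover fully shut over the compartment with the sensor board. Then grip the orange tab, slide the sprung shutter to half its travel (yellow pointer at the green mark), never past the red mark, and finish while still holding it steady there, because the spring closes it if you let go. Leave the cover shut and leave the other things on the bench where they are.

Things in the scene. Friction and masses are not known exactly. Their poses are not given: they have to be found in the camera images.
- tester: Grey test box fixed to the bench. Origin on the bench; it spans x -85 to 105, y -140 to 140 mm, top at 55 mm. On top, between rails 64 mm high, run two lanes along its y: cover lane (centre x -36) and shutter lane (centre x 40). Open compartment: y -120 to -20. White scale strip at x 80 to 102, top 63 mm: green mark = half travel, red = three quarters.
- cover (a joint): Slide of the black cover plate (78 x 110 mm, top 62 mm above the bench), in m: 0 = fully shut over the compartment (end stop), 0.09 = fully open. It grows along the tester's +y, so shutting moves the cover along -y. It stays where it is left (about 1.5 N of friction).
- cover_tab (a point): Green upright tab in the middle of the cover plate: 40 mm along the tester's x, 14 along y, 30 high. The point is the centre of its foot, on the plate's top, 62 mm above the bench; axes as the tester's. Moves with the cover. Pinch it from above, fingers on the faces that look along +y and -y.
- shutter (a joint): Slide of the sprung dark steel shutter plate (50 x 78 mm, top 62 mm above the bench), in m: 0 = closed (the spring's rest), 0.035 = half (yellow pointer on green mark), 0.0525 = red mark, 0.07 = fully open. It grows along the tester's -y. The spring pulls it shut with 2 N at 0, 6.2 N at half, 10.4 N fully open.
- shutter_tab (a point): Orange upright tab in the middle of the shutter plate: 30 mm along the tester's x, 14 along y, 30 high. The point is the centre of its foot, on the plate's top, 62 mm above the bench; axes as the tester's. Moves with the shutter. Pinch it from above like the green tab.
- meter: Bystander, to be left alone: black hand multimeter lying flat, 140 x 75 x 42 mm. Origin at its underside.
- mouse: Bystander, to be left alone: white computer mouse, 105 x 60 x 32 mm. Origin at its underside.
- screwdriver: Bystander, to be left alone: screwdriver lying flat, 170 mm long. Origin at its underside.
- spool: Bystander, to be left alone: aluminium solder spool standing on end, 54 mm wide, 40 mm high. Origin at its underside.
- pliers: Bystander, to be left alone: pliers with yellow handles lying flat, about 160 mm long. Origin at its underside.
- tray: Bystander, to be left alone: open blue parts tray, 120 x 90 x 30 mm. Origin at its underside.
- tin: Bystander, to be left alone: small white jar with black cap, 56 mm wide, 60 mm high. Origin at its underside.

How it is judged:
By the outcome, as a careful person would: the job done as asked, in the order asked, and still so for the second after the job is handed in, while the arm keeps its last pose, push and grip.
It also fails if it takes over 48 s, if anything falls off the work surface, if the arm or the gripper's body presses on something with over 40 N, if the wrist force passes 120 N, or if a joint passes its speed limit or range.

## Working session

There is one attempt and no reset: what is moved stays moved. The work goes in short steps, Python scripts to look and compute and a tool call to move; the robot and the scene stay as the last step left them, time stands still between calls to the robot, and variables do not carry over. Pictures are saved under pics/ and viewed, and the job is handed in when it is done.

Besides the shell and the picture viewer there is one more tool, called after "Emit:" as a command line: name --pt "numbers of a row" for each row, then --argument value for the rest. servo_tool: Moves the arm, as the interface text tells. Its arguments: {"type":"object","properties":{"plan":{"type":"array","items":{"type":"array","items":{"type":"number"}}},"squeeze":{"type":"number"}},"required":["plan"]}

```bash
mkdir -p pics; ls
python3 - <<'E'
from workcell import bot
import cv2
for n in("scene","top"):
    cv2.imwrite(f"pics/{n}0.png",bot.grab_frame(n)); c=bot.calibration(n); print(n,c)
s=bot.observe();print(s)
E
```

```text
pics
scene {'fx': 444.7411861039772, 'fy': 444.7411861039772, 'cx': 322.509383581108, 'cy': 200.68581724784812, 'T': array([[ 3.49008351e-01,  6.64055532e-01, -6.61228721e-01,
         1.76131730e+00],
       [ 9.37119583e-01, -2.47493052e-01,  2.46077378e-01,
        -4.53208785e-01],
       [-2.40469745e-04, -7.05533443e-01, -7.08676585e-01,
         1.36499219e+00],
       [ 0.00000000e+00,  0.00000000e+00,  0.00000000e+00,
         1.00000000e+00]])}
top {'fx': 392.97521041550084, 'fy': 392.97521041550084, 'cx': 319.4470063786972, 'cy': 201.74818147803583, 'T': array([[-4.90265936e-03, -9.97701566e-01,  6.75836494e-02,
         4.88928450e-01],
       [-9.99955425e-01,  5.43664809e-03,  7.71949274e-03,
         2.77645901e-04],
       [-8.06917851e-03, -6.75427909e-02, -9.97683747e-01,
         1.33719073e+00],
       [ 0.00000000e+00,  0.00000000e+00,  0.00000000e+00,
         1.00000000e+00]])}
{'clock': 0.1, 'qpos': array([-1.28918703,  0.52193854, -0.03632226,  1.59992742,  0.0212281 ,
        1.02104441, -0.11280461]), 'qd': array([ 0.00232725, -0.00188674, -0.00079964,  0.0001148 ,  0.00170004,
       -0.00194051,  0.00073556]), 'joint_efforts': array([ 3.58438752e-03, -9.28491068e+01,  1.98406711e+00, -3.70534551e+01,
        1.81909947e-02,  5.23617447e-03, -4.29965712e-05]), 'position': array([0.2153188 , 0.58645052, 0.23080167]), 'tool_rot': array([-3.14066479e+00,  8.86321643e-05,  2.78977759e+00]), 'force': array([0.07835033, 0.37735254, 0.21320811]), 'moment': array([-0.02119221,  0.01511947, -0.05977256]), 'grip_width': 0.08523923389116715}
```

View pics/top0.png

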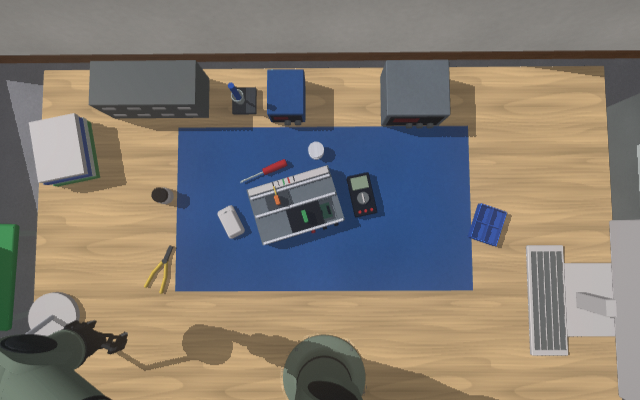

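View pics/scene0.png

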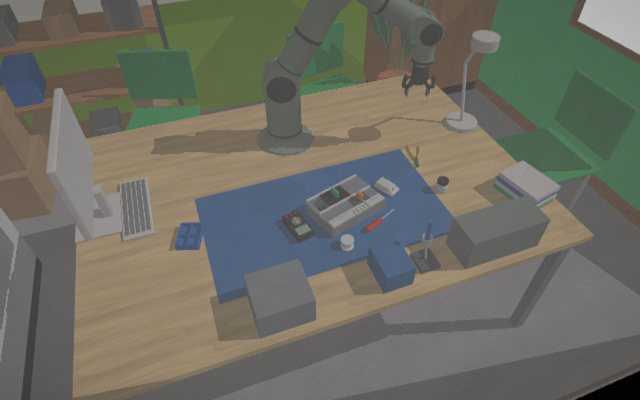

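Top view shows the tester around px (296,205), with the orange tab near (277,199) and the green tab near (305,216). The multimeter is on its right and the mouse on its left. I'll zoom in next.

Run:
```python
import cv2
a=cv2.imread("pics/top0.png")[140:260,210:390]; cv2.imwrite("pics/t0z.png",cv2.resize(a,None,fx=4.4,fy=4.4,interpolation=cv2.INTER_CUBIC))
a=cv2.imread("pics/scene0.png")[160:250,270:420]; cv2.imwrite("pics/s0z.png",cv2.resize(a,None,fx=5,fy=5,interpolation=cv2.INTER_CUBIC))
```

```text
(no output)
```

View pics/t0z.png

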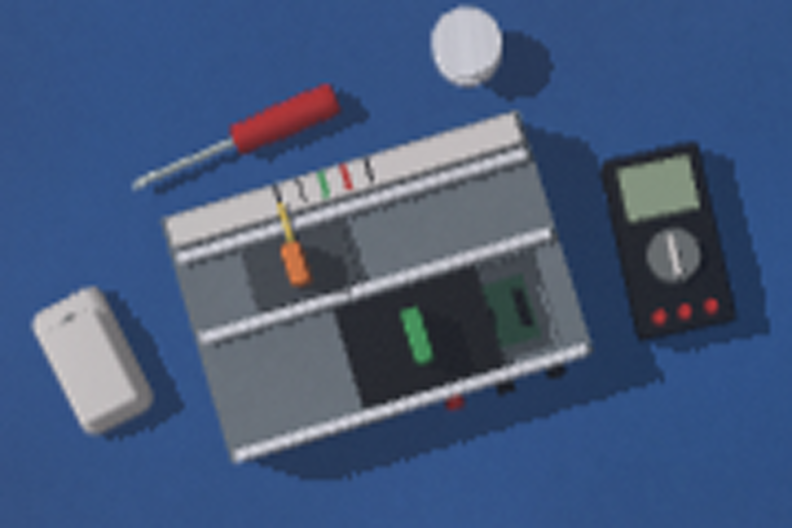

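View pics/s0z.png

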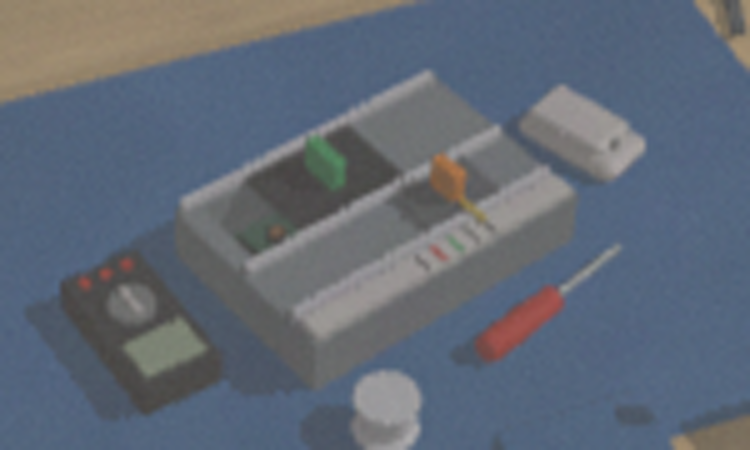

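```bash
cat > h.py <<'E'
import numpy as np, cv2
from scipy.optimize import least_squares
from workcell import bot
C={n:bot.calibration(n) for n in("scene","top")}
def proj(n,P):
    c=C[n];T=np.linalg.inv(c["T"]);p=np.atleast_2d(P)@T[:3,:3].T+T[:3,3]
    return np.c_[c["fx"]*p[:,0]/p[:,2]+c["cx"],c["fy"]*p[:,1]/p[:,2]+c["cy"]]
def ray(n,uv,z):
    c=C[n];d=c["T"][:3,:3]@np.array([(uv[0]-c["cx"])/c["fx"],(uv[1]-c["cy"])/c["fy"],1]);o=c["T"][:3,3]
    return o+d*(z-o[2])/d[2]
def w(p,P):
    P=np.atleast_2d(P)/1000.;c,s=np.cos(p[2]),np.sin(p[2])
    return np.c_[p[0]+c*P[:,0]-s*P[:,1],p[1]+s*P[:,0]+c*P[:,1],P[:,2]]
def loc(p,X):
    c,s=np.cos(p[2]),np.sin(p[2]);d=np.array(X[:2])-p[:2]
    return np.array([c*d[0]+s*d[1],-s*d[0]+c*d[1]])*1000
E
python3 - <<'E'
from h import *
mt=np.array([[105,140,63],[105,-140,63],[-85,140,64],[-85,-140,64]]);it=np.array([[165,218],[518,113],[235,461],[590,352]])/4.4+[210,140]-.4
ms=np.array([[-85,140,64],[-85,-140,64],[105,-140,63],[105,140,63],[105,-140,0]]);is_=np.array([[430,72],[180,205],[318,325],[575,185],[318,387]])/5+[270,160]-.4
f=lambda p:np.r_[(proj("top",w(p,mt))-it).ravel(),(proj("scene",w(p,ms))-is_).ravel()]
for g in (f,lambda p:f(p)[:8],lambda p:f(p)[8:]):
    r=least_squares(g,[.5,.05,.3]);print(r.x,np.round(r.fun,1))
    if g is f:p=r.x
np.save("p.npy",p)
for nm,uv in(("green",(416,335)),("orange",(295,264)),("grmark",(323,184)),("red",(346,177)),("pointer tip",(282,205))):
    z=.090 if nm in("green","orange") else .063
    X=ray("top",np.array(uv)/4.4+[210,140]-.4,z);print(nm,X,loc(p,X))
for nm,uv in(("green",(325,152)),("orange",(447,168))):
    X=ray("scene",np.array(uv)/5+[270,160]-.4,.085);print(nm,X,loc(p,X))
E
```

```text
[0.55684085 0.08757125 0.29373117] [-1.9  0.3 -0.1 -1.  -1.2  1.   0.9  0.3  0.2 -1.4 -1.5 -0.8 -0.7  2.8
  0.7  0.3 -1.   0.9]
[0.55734994 0.08582242 0.28773265] [-1.2 -0.2  0.7 -1.  -0.9  0.7  1.4  0.4]
[0.55465441 0.09014927 0.30184665] [ 0.3 -1.9 -1.1 -1.1  0.   2.3  1.  -0.5 -0.2  0.4]
green [0.5291729  0.05872048 0.09      ] [-34.83597998 -19.6045136 ]
orange [0.5810144  0.14622226 0.09      ] [40.11916767 49.14015085]
grmark [0.64239558 0.12873968 0.063     ] [93.80975432 14.63491976]
red [0.64751897 0.11166993 0.063     ] [93.77157901 -3.18709514]
pointer tip [0.62691577 0.15913537 0.063     ] [87.79326887 48.21056614]
green [0.52580042 0.06028267 0.085     ] [-37.6117251  -17.13281776]
orange [0.57877408 0.14770266 0.085     ] [38.40342132 51.2057692 ]
```

Emit:
servo_tool --pt "10 -17 0 0.03 -1" --pt "25 -42 0 0.1 -1" --pt "43 -72 0 0.17 -1" --pt "61 -103 0 0.24 -1" --pt "79 -134 0 0.31 -1" --pt "97 -165 0 0.38 -1" --pt "115 -196 0 0.45 -1" --pt "133 -227 0 0.52 -1" --pt "148 -252 0 0.58 -1" --pt "156 -265 0 0.62 -1" --squeeze 60

```text
clock: 0.93
position: [0.3731, 0.3182, 0.2313]
tool_rot: [-3.14, -0.0, -2.873]
force: [0.5, 0.1, 0.8]
grip_width: 0.0852
```

Emit:
servo_tool --pt "10 -17 0 0.02 -1" --pt "25 -42 0 0.026 -1" --pt "43 -72 0 0.026 -1" --pt "61 -103 0 0.026 -1" --pt "79 -134 0 0.026 -1" --pt "97 -165 0 0.026 -1" --pt "115 -196 0 0.026 -1" --pt "133 -227 0 0.026 -1" --pt "150 -252 0 0.026 -1" --pt "156 -262 0 0.026 -1"

```text
clock: 1.77
position: [0.529, 0.0556, 0.2311]
tool_rot: [-3.14, -0.0, -2.852]
force: [0.0, -0.3, -0.2]
grip_width: 0.0855
```

Emit:
servo_tool --pt "-1 4 -10 0 -1" --pt "-1 4 -30 0 -1" --pt "-1 4 -55 0 -1" --pt "-1 4 -80 0 -1" --pt "-1 4 -105 0 -1" --pt "-1 4 -128 0 -1" --pt "-1 4 -145 0 -1" --pt "-1 4 -155 0 -1" --pt "-1 4 -160 0 -1" --pt "-1 4 -162 0 -1"

```text
clock: 2.6
position: [0.526, 0.0642, 0.0688]
tool_rot: [3.141, -0.001, -2.847]
force: [-0.4, 0.7, 0.5]
grip_width: 0.0855
```

```bash
cat > look.py <<'E'
import sys
from h import *
k=sys.argv[1]
a=bot.grab_frame("top")[140:260,210:390];b=bot.grab_frame("scene")[130:250,270:420]
a=cv2.resize(a,(540,360),interpolation=cv2.INTER_CUBIC);b=cv2.resize(b,(600,480),interpolation=cv2.INTER_CUBIC)
cv2.imwrite(f"pics/t{k}.png",a);cv2.imwrite(f"pics/s{k}.png",b)
s=bot.observe();print(s["clock"],s["position"],s["tool_rot"],s["force"],s["grip_width"],loc(np.load("p.npy"),s["position"]))
E
python3 look.py 1
```

```text
2.7 [0.52655128 0.06400344 0.06969937] [ 3.14157519e+00  4.86160683e-04 -2.84722246e+00] [-0.14018008 -1.4796118   0.68781389] 0.08528091845232948 [-35.81575882 -13.78879569]
```

View pics/s1.png

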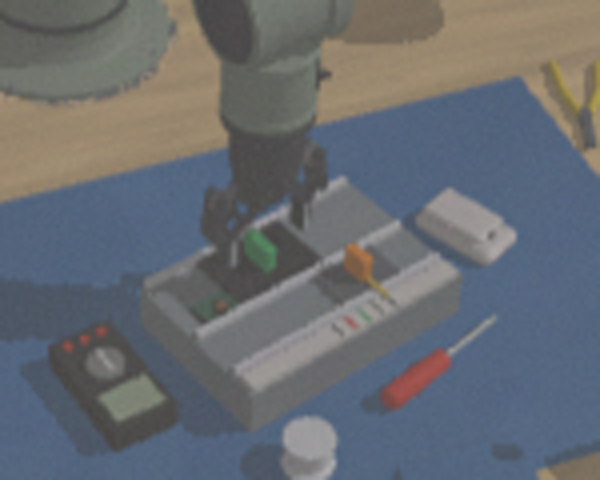

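View pics/t1.png

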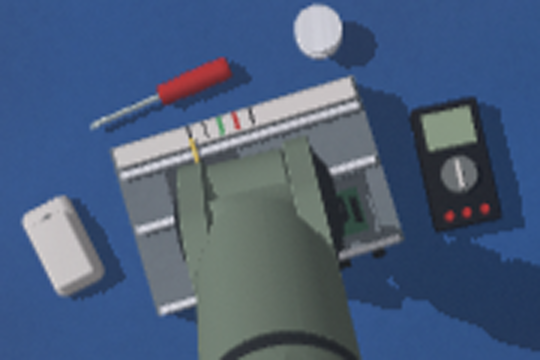

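The green tab at scene px (258,250) sits between the open fingers, and the tool is about 4 mm off-centre. I'll correct that and close.

Emit:
servo_tool --pt "1 -4 -1 0 -1" --pt "1 -4 -2 0 0" --pt "1 -4 -2 0 1" --pt "1 -4 -2 0 1" --pt "1 -4 -2 0 1" --pt "1 -4 -2 0 1" --pt "1 -4 -2 0 1" --pt "1 -4 -2 0 1" --pt "1 -4 -2 0 1" --pt "1 -4 -2 0 1"

```text
clock: 3.53
position: [0.5274, 0.0597, 0.0675]
tool_rot: [-3.142, 0.0, -2.848]
force: [-1.7, -0.4, 5.1]
grip_width: 0.0132
```

Emit:
servo_tool --pt "1 -3 1 0 1" --pt "3 -8 1 0 1" --pt "5 -14 1 0 1" --pt "6 -20 1 0 1" --pt "8 -26 1 0 1" --pt "10 -32 1 0 1" --pt "11 -37 1 0 1" --pt "12 -41 1 0 1" --pt "13 -43 1 0 1" --pt "13 -43 1 0 1"

```text
clock: 4.37
position: [0.5406, 0.0157, 0.0678]
tool_rot: [-3.141, -0.0, -2.848]
force: [5.9, -0.7, -27.4]
grip_width: 0.0131
```

```bash
python3 look.py 2
```

```text
4.4667 [0.5405602  0.015852   0.06779055] [-3.14126702e+00 -1.12690883e-04 -2.84808111e+00] [  6.28326382   0.85889424 -26.88921616] 0.013209981981393676 [-36.34791293 -63.9338621 ]
```

View pics/s2.png

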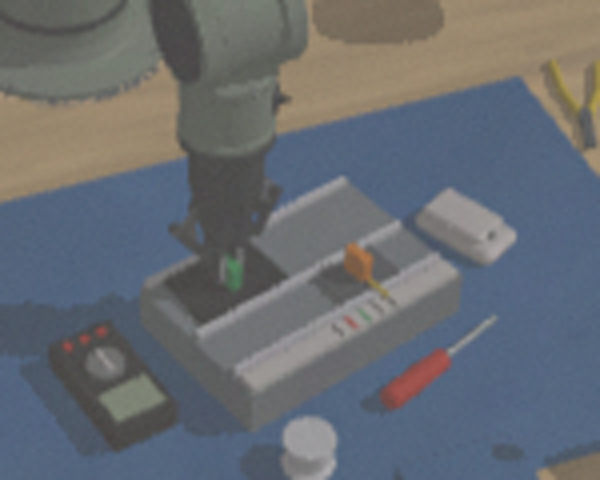

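The cover moved with the tab and the tool is now at local y -64. My 1 mm lift pulls up at 27 N, so I'll relax it and go on gently to the stop.

Emit:
servo_tool --pt "0 0 -0.8 0 1" --pt "0.3 -1 -0.8 0 1" --pt "0.6 -2 -0.8 0 1" --pt "0.9 -3 -0.8 0 1" --pt "1.2 -4 -0.8 0 1" --pt "1.4 -4.5 -0.8 0 1" --pt "1.4 -4.5 -0.8 0 1" --pt "1.4 -4.5 -0.8 0 1" --pt "1.4 -4.5 -0.8 0 1" --pt "1.4 -4.5 -0.8 0 1"

```text
clock: 5.3
position: [0.5418, 0.0119, 0.0676]
tool_rot: [-3.141, -0.0, -2.848]
force: [-2.1, -1.8, -3.3]
grip_width: 0.0129
```

Emit:
servo_tool --pt "0.3 -0.9 0 0 1" --pt "0.3 -1 0 0 1" --pt "0.4 -1.4 0 0 1" --pt "0.5 -1.7 0 0 1" --pt "0.6 -2 0 0 1" --pt "0.6 -2 0 0 1" --pt "0.6 -2 0 0 1" --pt "0.6 -2 0 0 1" --pt "0.6 -2 0 0 1" --pt "0.6 -2 0 0 1"

```text
clock: 6.13
position: [0.5423, 0.0103, 0.0675]
tool_rot: [3.141, -0.0, -2.847]
force: [-4.2, 1.2, 3.7]
grip_width: 0.0127
```

Emit:
servo_tool --pt "0.2 -0.5 0 0 1" --pt "0.2 -0.5 0 0 1" --pt "0.2 -0.5 0 0 1" --pt "0.3 -1 0 0 1" --pt "0.3 -1 0 0 1" --pt "0.3 -1 0 0 1" --pt "0.3 -1 0 0 1" --pt "0.3 -1 0 0 1" --pt "0.3 -1 0 0 1" --pt "0.3 -1 0 0 1"

```text
clock: 6.97
position: [0.5423, 0.0103, 0.0676]
tool_rot: [3.141, -0.0, -2.847]
force: [-5.9, 7.8, 5.3]
grip_width: 0.0124
```

Emit:
servo_tool --pt "0.2 -0.5 0 0 1" --pt "0.2 -0.5 0 0 1" --pt "0.3 -1 0 0 1" --pt "0.3 -1 0 0 1" --pt "0.3 -1 0 0 1" --pt "0.3 -1 0 0 1" --pt "0.3 -1 0 0 1" --pt "0.3 -1 0 0 1" --pt "0.3 -1 0 0 1" --pt "0.3 -1 0 0 1"

```text
clock: 7.8
position: [0.5424, 0.0102, 0.0676]
tool_rot: [3.139, -0.001, -2.846]
force: [-9.4, 13.4, 8.3]
grip_width: 0.0134
```

```bash
python3 look.py 3
```

```text
7.9 [0.5423458  0.01024019 0.06753668] [ 3.13945876e+00 -5.84650557e-04 -2.84580608e+00] [-9.32518773 12.80049154  7.41410926] 0.012833507634336746 [-36.26355384 -69.82230167]
```

View pics/s3.png

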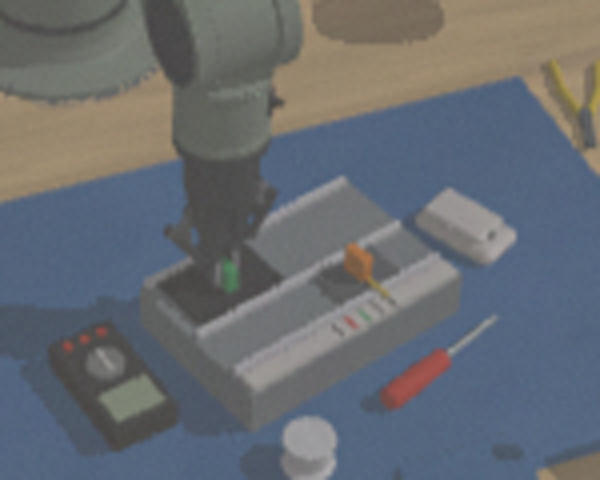

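The cover stopped at local y -69.8 (expected about -70), and force rose with no further motion, so it's on the end stop. Opening and lifting.

Emit:
servo_tool --pt "0 0 0 0 -1" --pt "0 0 0 0 -1" --pt "0 0 0 0 -1" --pt "0 0 0 0 -1" --pt "0 0 0 0 -1" --pt "0 0 0 0 -1" --pt "0 0 0 0 -1" --pt "0 0 5 0 -1" --pt "0 0 20 0 -1" --pt "0 0 40 0 -1"

```text
clock: 8.73
position: [0.5422, 0.0082, 0.1073]
tool_rot: [3.141, -0.002, -2.847]
force: [-1.6, 0.6, 0.6]
grip_width: 0.0854
```

```bash
python3 look.py 4
```

```text
8.8333 [0.54436277 0.0081809  0.11016709] [-3.14080098  0.00363385 -2.84772832] [ 0.63346656  0.44365097 -0.43744797] 0.08557420934569335 [-34.92918518 -72.377356  ]
```

View pics/s4.png

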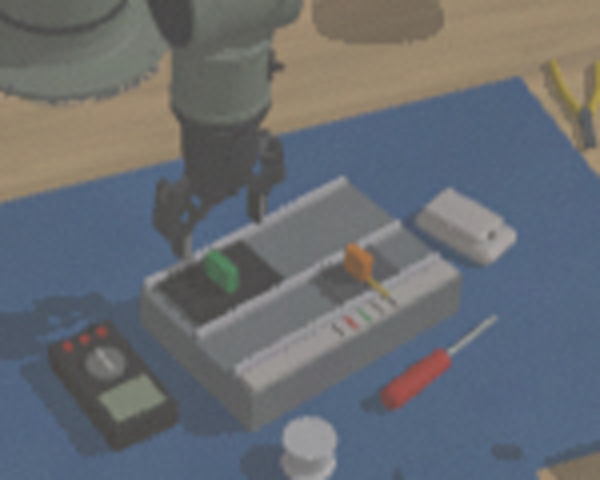

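The cover stays shut, with the green tab at scene px (222,270). Next I'll move above the orange tab.

Emit:
servo_tool --pt "0 0 20 0 -1" --pt "3 10 32 0 -1" --pt "9 32 32 0 -1" --pt "15 55 32 0 -1" --pt "21 78 32 0 -1" --pt "27 100 32 0 -1" --pt "33 120 32 0 -1" --pt "37 134 32 0 -1" --pt "38 138 32 0 -1" --pt "38 138 32 0 -1"

```text
clock: 9.67
position: [0.5809, 0.1468, 0.1392]
tool_rot: [3.142, -0.0, -2.846]
force: [0.5, 0.2, -0.4]
grip_width: 0.0852
```

```bash
python3 look.py 5
```

```text
9.7667 [0.58078806 0.14490412 0.13935269] [-3.14093940e+00 -5.90102331e-04 -2.84831127e+00] [ 0.5970687  -1.12901481 -0.6431744 ] 0.0851206852389249 [39.52089189 47.94399131]
```

View pics/s5.png

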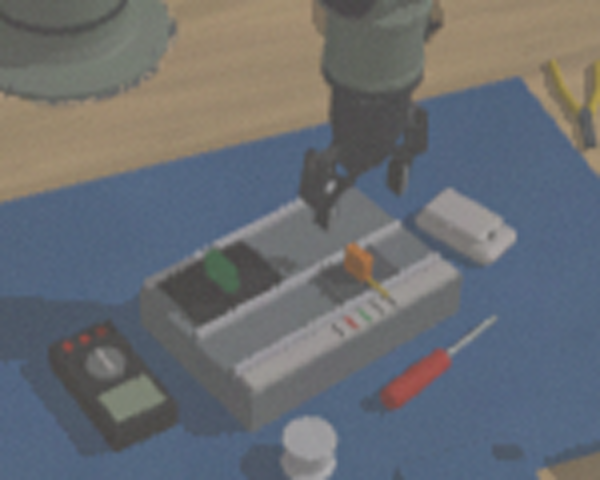

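Emit:
servo_tool --pt "0 0 -8 0 -1" --pt "0 0 -22 0 -1" --pt "0 0 -38 0 -1" --pt "0 0 -54 0 -1" --pt "0 0 -64 0 -1" --pt "0 0 -69 0 -1" --pt "0 0 -71 0 -1" --pt "0 0 -71 0 -1" --pt "0 0 -71 0 -1" --pt "0 0 -71 0 -1"

```text
clock: 10.6
position: [0.5814, 0.1462, 0.0692]
tool_rot: [-3.142, 0.001, -2.848]
force: [0.9, -0.3, -0.1]
grip_width: 0.0849
```

```bash
python3 look.py 6
```

```text
10.7 [0.58127304 0.14632478 0.06907774] [ 3.14156607e+00  8.94677600e-04 -2.84742099e+00] [-0.22095873  0.41512918  0.1004914 ] 0.08536543233288649 [40.39641379 49.16338883]
```

View pics/s6.png

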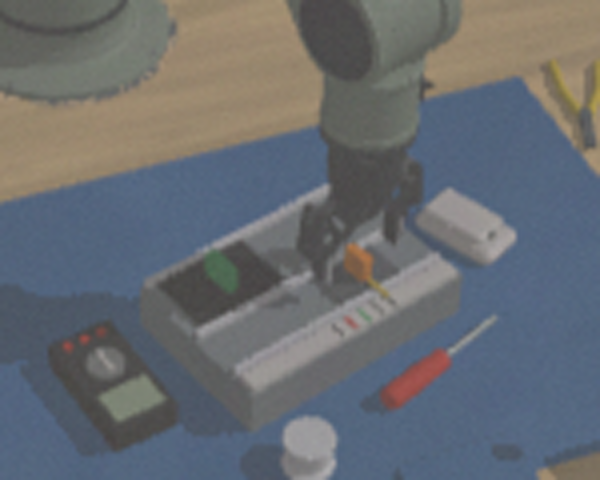

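The orange tab at scene px (358,262) is between the fingers. Closing.

Emit:
servo_tool --pt "0 0 -1 0 -1" --pt "0 0 -1 0 0" --pt "0 0 -1 0 1" --pt "0 0 -1 0 1" --pt "0 0 -1 0 1" --pt "0 0 -1 0 1" --pt "0 0 -1 0 1" --pt "0 0 -1 0 1" --pt "0 0 -1 0 1" --pt "0 0 -1 0 1" --squeeze 80

```text
clock: 11.53
position: [0.5809, 0.1465, 0.0677]
tool_rot: [3.141, 0.0, -2.847]
force: [-2.1, 1.1, 5.9]
grip_width: 0.0124
```

```bash
python3 look.py 7
```

```text
11.6333 [0.58092468 0.14646692 0.06770084] [ 3.14131717e+00  6.87124714e-05 -2.84736422e+00] [-3.0438176   1.35082338  5.82691825] 0.01269988679364541 [40.1041292  49.40030812]
```

View pics/s7.png

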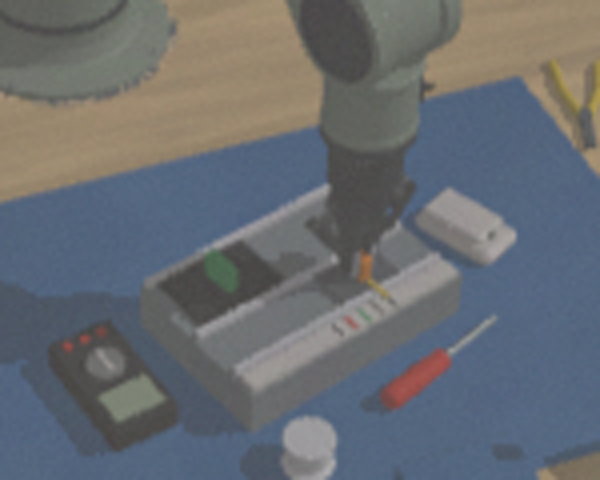

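View pics/t7.png

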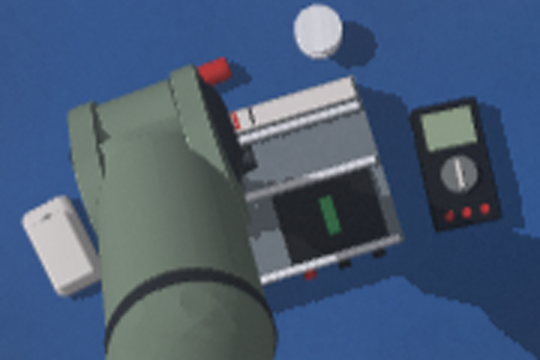

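Both fingers hold the orange tab (12.7 mm opening) and the pointer is at the zero mark. Now the slow slide, about 33 mm first.

Emit:
servo_tool --pt "0.5 -2 0 0 1" --pt "1.8 -6 0 0 1" --pt "3 -10 0 0 1" --pt "4.2 -14 0 0 1" --pt "5.4 -18 0 0 1" --pt "6.6 -22 0 0 1" --pt "7.8 -26 0 0 1" --pt "8.7 -29 0 0 1" --pt "9.4 -31.5 0 0 1" --pt "9.4 -31.5 0 0 1" --squeeze 80

```text
clock: 12.47
position: [0.5904, 0.1151, 0.0677]
tool_rot: [3.141, 0.0, -2.847]
force: [-3.9, 4.2, 6.4]
grip_width: 0.0131
```

```bash
python3 look.py 8
```

```text
12.5667 [0.59022932 0.11549808 0.06768763] [ 3.14065639e+00  1.01754497e-04 -2.84697036e+00] [-2.75333773  3.42043898  5.75752844] 0.012513050082124649 [40.04397646 17.06391784]
```

View pics/s8.png

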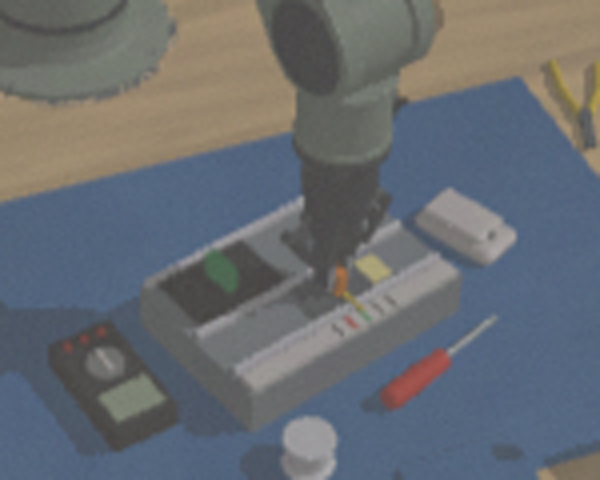

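Emit:
servo_tool --pt "0.2 -0.6 0 0 1" --pt "0.4 -1.2 0 0 1" --pt "0.6 -1.9 0 0 1" --pt "0.7 -2.5 0 0 1" --pt "0.7 -2.5 0 0 1" --pt "0.7 -2.5 0 0 1" --pt "0.7 -2.5 0 0 1" --pt "0.7 -2.5 0 0 1" --pt "0.7 -2.5 0 0 1" --pt "0.7 -2.5 0 0 1"

```text
clock: 13.4
position: [0.5909, 0.1132, 0.0677]
tool_rot: [3.141, 0.0, -2.847]
force: [-3.0, 5.6, 6.3]
grip_width: 0.0132
```

```bash
python3 look.py 9
python3 - <<'E'
from h import *
a=np.mean([bot.grab_frame("scene").astype(float) for _ in range(6)],0).clip(0,255).astype(np.uint8)
cv2.imwrite("pics/s9full.png",a)
cr=a[192:222,340:380]; cv2.imwrite("pics/s9z.png",cv2.resize(cr,None,fx=18,fy=18,interpolation=cv2.INTER_NEAREST))
a=cv2.imread("pics/scene0.png")[192:222,340:380]; cv2.imwrite("pics/s0zz.png",cv2.resize(a,None,fx=18,fy=18,interpolation=cv2.INTER_NEAREST))
E
```

```text
13.5 [0.59091295 0.11320914 0.06771411] [ 3.14055099e+00  2.01594625e-04 -2.84679014e+00] [-3.91498725  5.4355649   5.21015207] 0.012765004118152748 [40.03562019 14.67508606]
```

View pics/s9z.png

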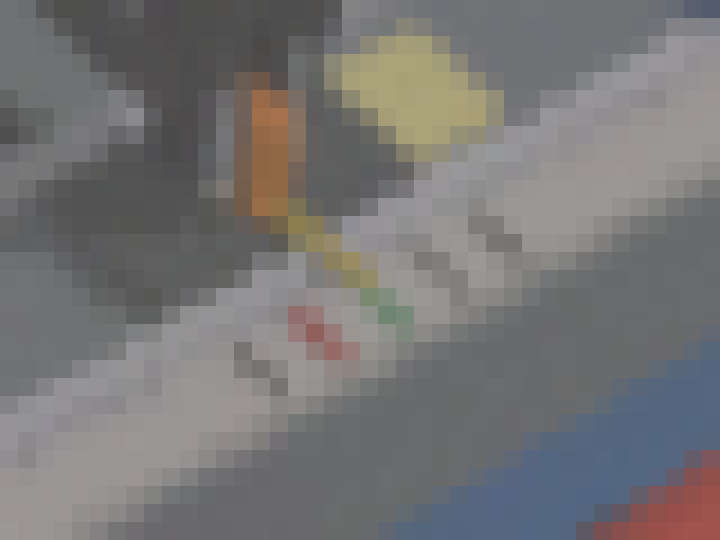

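View pics/s0zz.png

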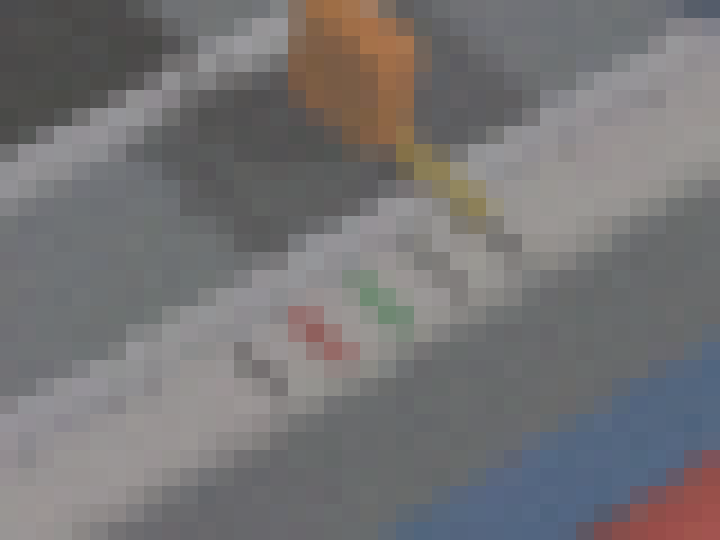

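View pics/t9.png

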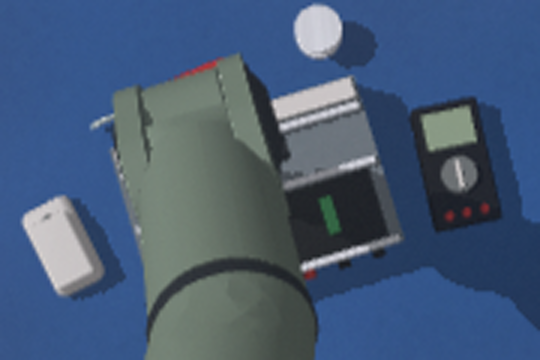

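The pointer tip (px 365,275 in the zoom) now lines up with the start of the green mark at (383,305), and red at (323,330) is clear of it. One sub-pixel check.

Run:
```python
from h import *
p=np.load("p.npy")
def line(img,roi,f):
    x0,y0,x1,y1=roi;c=img[y0:y1,x0:x1].astype(float);wt=f(c[...,0],c[...,1],c[...,2]).clip(0);wt[wt<12]=0
    yy,xx=np.mgrid[y0:y1,x0:x1];return np.array([(xx*wt).sum(),(yy*wt).sum()])/wt.sum()
a=cv2.imread("pics/scene0.png");b=cv2.imread("pics/s9full.png")
yel=lambda B,G,R:np.minimum(R,G)-B-10
gr=lambda B,G,R:G-np.maximum(R,B)
rd=lambda B,G,R:R-np.maximum(G,B)
for n,im,roi in(("p0",a,(363,199,369,205)),("p9",b,(356,203,362,209))):
    uv=line(im,roi,yel);print(n,uv,loc(p,ray("scene",uv,.064)))
for n,im in(("a",a),("b",b)):
  uv=line(im,(358,204,366,214),gr);print("green",n,uv,loc(p,ray("scene",uv,.063)))
  uv=line(im,(354,207,363,214),rd);print("red",n,uv,loc(p,ray("scene",uv,.063)))
```

```text
p0 [364.42021277 201.66489362] [74.2761244  51.42941885]
p9 [357.61044177 205.18072289] [72.711503   15.96735007]
green a [360.77272727 208.26136364] [93.1047653  15.50964964]
red a [357.24124514 210.10894942] [92.32707675 -2.63885189]
green b [361.01515152 208.54545455] [94.91552031 15.24675435]
red b [357.24427481 210.09923664] [92.29308983 -2.59384392]
```

The pointer is at local y 16.0 and green at 15.4, which agrees to about 0.6 mm. The pointer has shifted 35.5 mm (tool travel 34.7 mm). I'll hold once to confirm it's steady.

Emit:
servo_tool --pt "0 0 0 0 1" --pt "0 0 0 0 1" --pt "0 0 0 0 1" --pt "0 0 0 0 1" --pt "0 0 0 0 1" --pt "0 0 0 0 1" --pt "0 0 0 0 1" --pt "0 0 0 0 1" --pt "0 0 0 0 1" --pt "0 0 0 0 1"

```text
clock: 14.63
position: [0.5909, 0.1132, 0.0677]
tool_rot: [3.141, 0.0, -2.847]
force: [-2.8, 5.3, 6.2]
grip_width: 0.0124
```

```bash
python3 look.py 10; python3 -c "
from workcell import bot
print(bot.job_done())"
```

```text
14.7333 [0.5909242  0.11319189 0.06770004] [ 3.14055800e+00  2.10346849e-04 -2.84678113e+00] [-3.77741724  5.05092791  5.34228565] 0.012562560798204387 [40.04139721 14.65531509]
the job is handed in; nothing more can be done
None
```

View pics/s10.png

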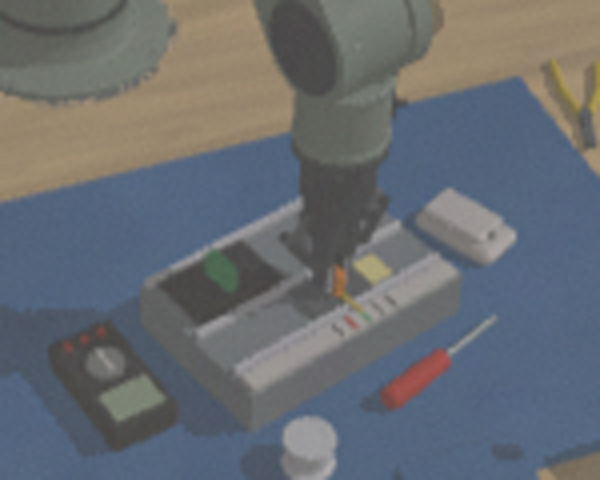

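The cover is shut and the shutter is held at half travel. I handed the job in at 14.7 s with the gripper still holding the orange tab.

- **Cover:** I slid it onto its end stop. The tool stopped at tester y -69.8 mm, and pushing further raised the force without moving it. The last picture shows it still shut.
- **Shutter:** I slid it to half travel and held it there with an 80 N grip, steady to within 0.1 mm over the last second. Tool travel was 34.7 mm and the camera measured 35.5 mm, against 35 mm for half travel. The pointer is within about 0.6 mm of the green mark and never came near the red one.
- **Disagreement between checks:** those two travel figures differ by 0.8 mm, which is within the camera's accuracy.
- **Force during the job:** lifting 1 mm while holding the green tab put about 27 N of upward pull on it for a moment. I relaxed it straight away, and the tab and cover showed no change.
- **Bystanders:** the arm did not touch any of them. The meter, mouse, screwdriver and jar look unmoved in the last picture. The spool and tray lie outside that view, so I did not re-check them.

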